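# Open a push-and-turn safety cap and hold it above the bottle

### The job

The white bottle in the bench clamp has an orange push-and-turn safety cap. Grip the cap, press it straight down until you feel it bottom out, keep it down and turn it counter-clockwise (seen from above) until you feel it come up against its stop, then lift it off and finish while still holding it upright and still in the gripper, straight above the bottle with its lower rim about 10 cm above the bottle's mouth, so that I can look at the seal. Do not let go of the cap at the end, and leave the glue bottle, brass weight, tape roll and notebook beside it where they are.

Things in the scene. Friction and masses are not known exactly. Their poses are not given: they have to be found in the camera images.
- bottle: White bottle, 70 mm diameter, grey band, fixed upright in a steel clamp on a 110 x 110 x 8 mm plate bolted to the bench; it cannot move or turn. Origin: centre of the plate's underside, on the bottle's axis, at bench height; z up. Shoulder ends 97 mm, flat mouth 117 mm above it. Black marks on the shoulder at the bottle's +x (cap locked) and 60 degrees counter-clockwise of it (cap open).
- bottle_mouth (a point): Centre of the bottle's mouth, under the cap. A spring-loaded grey seal disc (26 mm across) in it pushes the cap up, with about 5 N while the cap is locked and 11 N when it is fully down, 6.5 mm lower, on a hard stop. Three bayonet tracks round the neck: teeth block turning unless the cap is at least 4 mm down.
- safety_cap: Loose orange cap, 40 to 85 g, locked on the bottle. Origin: centre of its lower rim, on its axis; z up; a black ridge on the skirt marks its +x. Locked, the origin is 108 mm above the bottle's and +x within 4 degrees of the bottle's +x. Kept down, it turns counter-clockwise seen from above (never clockwise) to a hard stop about 62 degrees from locked, where it lifts straight off; before 40 degrees it cannot be lifted.
- cap_grip (a point): Point on the cap's axis, 32 mm above its lower rim, in the middle of the ribbed round grip, 42 mm in diameter, to be held there at any angle. The grip reaches from 20 to 44.5 mm above the lower rim. Below it is the round skirt, 57 mm in diameter; its flat top, 20 mm above the rim, is a shoulder on which fingertips may bear when pressing.
- glue_bottle: Bystander: white glue bottle with red tip, 41 mm diameter, 105 mm tall; origin under its centre.
- brass_weight: Bystander: brass weight with knob, standing on the bench next to the bottle, 33 mm diameter, 40 mm tall; origin under its centre.
- masking_roll: Bystander: cream roll of masking tape lying flat, 100 mm across, 25 mm tall; origin under its centre.
- log_pad: Bystander: blue notebook lying flat, 148 x 109 x 14 mm; origin under its centre.
Mind the look-alikes: they are no part of the job. There is more than one size of the safety_cap; the one meant has the size given above.

How it is judged:
On the way, in this order (a step that is already met when the one before it is completed fails the run):
1. the cap, still locked, is pressed down to its stop (z of safety_cap in the frame of bottle below 0.1032 m and angle between the x axis of safety_cap and the x axis of bottle, either way round below 0.25 rad), for 0.1 s.
2. the cap, still on the neck, is turned counter-clockwise to its stop (angle between the x axis of safety_cap and the x axis of bottle, either way round above 0.95 rad and z of safety_cap in the frame of bottle below 0.11 m and horizontal distance between safety_cap and bottle below 0.006 m), for 0.1 s.
At the end, for the whole second after the job is handed in: The cap is held still (under 0.03 m/s) in the fingers (over 1 N), clear of the bottle, within 30 mm of the bottle's axis, tilted less than 0.2 rad, its lower rim 65 to 135 mm above the bottle's mouth; the four bystanders are within 15 mm of where they stood (z of safety_cap in the frame of bottle between 0.182 and 0.252 m and horizontal distance between safety_cap and bottle below 0.03 m and angle between safety_cap's own z axis and vertical below 0.2 rad and contact force between the fingers and safety_cap above 1 N and contact force between bottle and safety_cap below 0.1 N and linear speed of safety_cap below 0.03 m/s and distance of each of glue_bottle, brass_weight, masking_roll, log_pad from where it was at the start of the episode below 0.015 m); the arm keeps its last pose, push and grip.
It fails at once if the glue bottle is shifted by more than 15 mm (distance of glue_bottle from where it was at the start of the episode above 0.015 m).
It fails at once if the brass weight is shifted by more than 15 mm (distance of brass_weight from where it was at the start of the episode above 0.015 m).
It fails at once if the roll of masking tape is shifted by more than 15 mm (distance of masking_roll from where it was at the start of the episode above 0.015 m).
It fails at once if the notebook is shifted by more than 15 mm (distance of log_pad from where it was at the start of the episode above 0.015 m).
It also fails if it takes over 35 s, if anything falls off the work surface, if the arm or the gripper's body presses on something with over 40 N, if the wrist force passes 120 N, or if a joint passes its speed limit or range.

### The arm

A 7-joint arm with a two-finger parallel gripper is mounted at the origin on a cart in front of the work surface, level with it; the furniture and walls round the work are solid. World frame = base frame: x ahead of the robot, y to its left, z up, the work surface at z = 0. Lengths are in m, angles in rad, forces in N, time in s.
With the tool pointing down it reaches from about 0.425 to 0.875 m from the base axis. Payload 8.4 kg.
Tool frame: the origin (TCP) lies on the centre line of the jaws, within the pads' length; the fingertips stand ctrl.tip_extent ahead of it and the grasp point (between the pads) is the TCP (ctrl.tip_extent is the distance from the TCP to the fingertips, in m); x points along the fingers, z is the direction in which the jaws open and shut, and the axes are right-handed (so a half turn about x gives the same grasp; the last joint's range is limited). The gripper opens to 87 mm and grips with 3 to 60 N. Pads are 19 mm wide; open, the fingers measure 117 mm over their backs; the gripper's body (75 mm by 190 mm) begins 51 mm behind the grasp point.
Start: joints at [1.248, 0.333, 0.04, 1.465, -0.013, 1.343, -0.059], TCP at [0.144, -0.634, 0.242] pointing down, gripper open.
Joint ranges: [-2.58, 2.58], [-0.38, 2.09], [-1.3, 1.39], [0.25, 2.4], [-1.5, 4.64], [0.08, 2.09], [-2.65, 2.65]. Speed limits (rad/s): [2.22, 2.22, 2.79, 2.79, 3.14, 3.14, 3.14].

### API

Orientations are given as [roll, pitch, yaw] about the fixed x, y, z axes, in that order (R = Rz(yaw) Ry(pitch) Rx(roll)).
In Python, from plant import ctrl gives the robot as it stands.
- The arm moves only by the tool send_rows, never from a script. Its argument "plan" is a list of rows, each a list of 2 entries, a list of its own where there are three numbers: the shift along the tool's x, y, z in m, then the turn, a rotation vector about the tool's x, y, z in rad. In form: [[[dx, dy, dz], [ax, ay, az]], ...]. A call has 1 to 10 rows; each row shifts and turns the commanded pose from where the row before left it, along the tool's axes as they then stand; what a row does not reach is not made up. A row lasts 1/10 s, in which the tool goes at most 50 mm and 8.59 degrees, less where a joint would pass 70% of its speed; a pose out of reach is approached as far as the arm can. A call with a gripper value outside its range is refused whole. "gripper" is the finger opening in m, from 0 to 0.087, set as the call begins (left out, the last holds). The fingers move at their own pace and stop on an object; the grip force is fixed at half the most. Time passes only in rows, so rows that do not move let the fingers close. It gives the time, the measured TCP pose, the force and the opening at its end, in the units of the state.
- ctrl.get_obs(): the state, without advancing time (a new reading comes with each control period).
- ctrl.capture(name): name is "side" or "top" or "wrist"; returns a dict with "img" (420x560x3 uint8, red, green, blue), "fovy" (degrees; the focal length in pixels is half the picture's height over the tangent of half this angle, whatever the lens; pixels are square), "cx", "cy" (the principal point, pixels), "R" (3x3) and "t" (3): a world point X has camera coordinates R X + t. Camera axes: x right, y down, z forward; pixel columns grow to the right and rows downward; lengths in m; the calibration is good to about 2 mm. A picture is of the moment at which its call begins. There is no depth.
- ctrl.job_done(): hands the job in, once; it reports no verdict.
The state is a dict: "t": time; "joints": joint angles; "qvel": joint speeds; "effort": joint torques, N m; "ee_pos": TCP position; "tcp_rot": TCP orientation; "force": force on the tool from outside, world axes, zero at the start; "torque": the same for the moment, N m; "opening": finger opening in m.
Only numpy, scipy, OpenCV 4.12 (cv2) and the standard library are available. Lean on these libraries where they do the work, as an engineer would, in place of code of your own. Each camera call takes 0.05 s, during which the arm holds its last target. There are 200 camera calls.

## Working session

There is one attempt and no reset: what is moved stays moved. The work goes in short steps, Python scripts to look and compute and a tool call to move; the robot and the scene stay as the last step left them, time stands still between calls to the robot, and variables do not carry over. Pictures are saved under pics/ and viewed, about 8 in all and at most 12, crops included, and the job is handed in when it is done.

Besides the shell and the picture viewer there is one more tool, called after "Call:" as a command line: name --argument value ..., lists and objects as JSON in quotes. send_rows: Moves the arm, as the interface text tells. Its arguments: {"type":"object","properties":{"plan":{"type":"array"},"gripper":{"type":"number"}},"required":["plan"]}

```bash
mkdir -p pics; ls
python3 - <<'E'
from plant import ctrl
import cv2,pickle
o=ctrl.get_obs()
print({k:o[k] for k in o if k!='effort'}, ctrl.tip_extent)
for n in ("side","top"):
    c=ctrl.capture(n); cv2.imwrite(f'pics/{n}0.png',c['img'][:,:,::-1]); pickle.dump(c,open(f'{n}0.pkl','wb'))
    print(n,c['fovy'],c['cx'],c['cy'],c['R'],c['t'])
E
```

```text
pics
{'t': 0.0, 'joints': array([ 1.24781647,  0.33389817,  0.03990038,  1.4662424 , -0.01337156,
        1.34331   , -0.05851209]), 'qvel': array([-0.00249905, -0.00121175, -0.0004664 , -0.00067764,  0.00077035,
        0.00095292, -0.00090097]), 'ee_pos': array([ 0.1440992 , -0.63338637,  0.24068199]), 'tcp_rot': array([-3.05094093,  1.56920397,  1.88518028]), 'force': array([-0.63478954,  0.91504672,  0.86334969]), 'torque': array([ 0.00543472,  0.03782846, -0.04338569]), 'opening': 0.08675225667719741} 0.019
side 49.273172930388014 285.10370918971273 213.7314461407026 [[-0.92418568 -0.38148792 -0.01864943]
 [-0.20637457  0.53985363 -0.81606837]
 [ 0.32138819 -0.75034994 -0.5776544 ]] [0.49664297 0.16631721 0.86870134]
top 53.95995546376772 278.4633323402976 210.29179354715325 [[ 0.00545045 -0.99996212 -0.00678647]
 [-0.99384534 -0.00466596 -0.11067825]
 [ 0.11064239  0.00734794 -0.99383312]] [0.00523126 0.52762432 0.88718666]
```

View pics/side0.png

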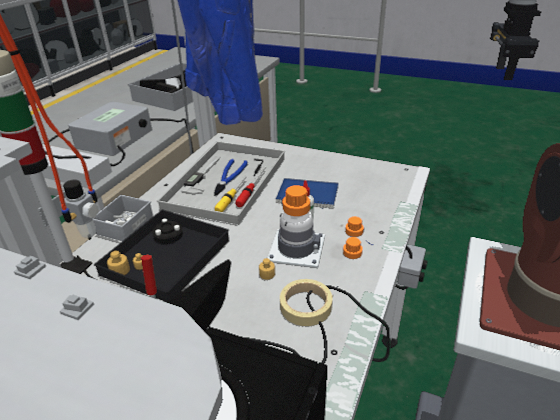

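View pics/top0.png

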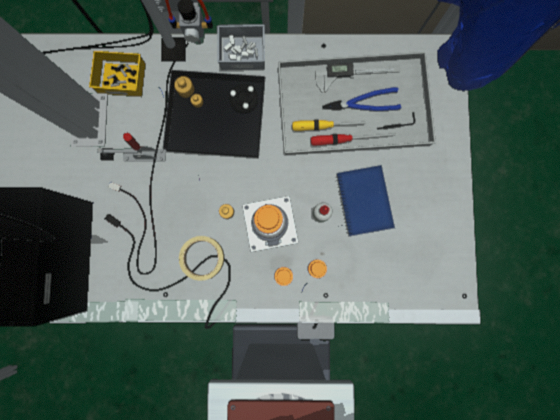

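```bash
cat > h.py <<'E'
import numpy as np, cv2
from scipy.spatial.transform import Rotation as Ro
def ray(c,u,v,z):
    f=c['img'].shape[0]/2/np.tan(np.radians(c['fovy'])/2)
    d=c['R'].T@np.array([(u-c['cx'])/f,(v-c['cy'])/f,1]); o=-c['R'].T@c['t']
    return o+d*(z-o[2])/d[2]
def proj(c,X):
    f=c['img'].shape[0]/2/np.tan(np.radians(c['fovy'])/2)
    p=np.asarray(X)@c['R'].T+c['t']; return p[...,:2]/p[...,2:]*f+[c['cx'],c['cy']]
def crop(c,u,v,w,h,k,name):
    im=c['img'][v:v+h,u:u+w,::-1]; cv2.imwrite(name,cv2.resize(im,None,fx=k,fy=k,interpolation=cv2.INTER_CUBIC))
E
python3 - <<'E'
import pickle
from h import *
t=pickle.load(open('top0.pkl','rb')); s=pickle.load(open('side0.pkl','rb'))
crop(t,190,170,150,120,4,'a.png'); crop(s,255,170,90,110,5,'b.png')
a=cv2.imread('a.png');b=cv2.imread('b.png'); b=cv2.resize(b,(392,480)); a=cv2.resize(a,(400,320))
w=np.zeros((480,800,3),np.uint8); w[:320,:400]=a; w[:,400:792]=b; cv2.imwrite('pics/crops.png',w)
for n,u,v,z in (('captop',268,217,.1525),('glue',321,212,.105),('brass',226,211,.04)): print(n,ray(t,u,v,z))
for z in (0,.1525): print(proj(t,[.52,.0,z]))
E
```

```text
captop [0.50083515 0.0269972  0.1525    ]
glue [ 0.51607321 -0.07922381  0.105     ]
brass [0.52429363 0.12309351 0.04      ]
[281.98506117 215.01832896]
[282.11975741 207.14341194]
```

View pics/crops.png

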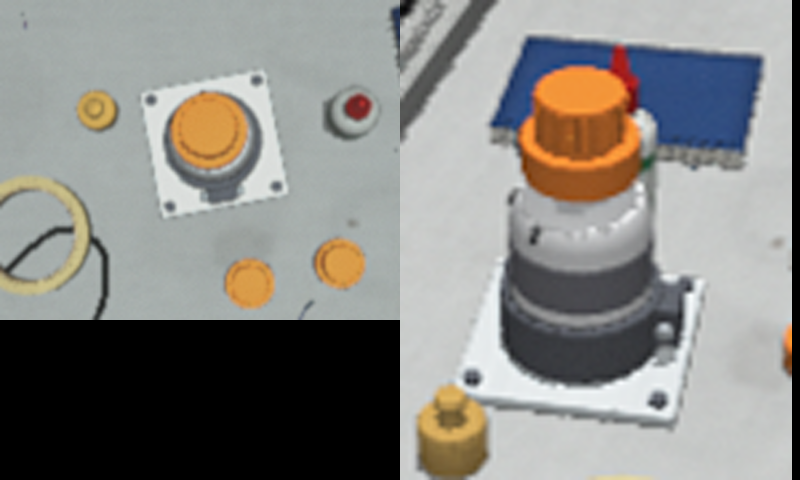

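The crops show the cap on the bottle, centred near top (268,218) and side (297,200). The glue bottle (red tip) is to its right in the top view, the brass weight is to its left, and two loose look-alike caps sit on the bench. I'll fit the cap silhouette in both views.

```bash
cat >> h.py <<'E'
A=np.linspace(0,2*np.pi,60)
def cyl(x,y,z0,z1,r):
    return np.array([[x+r*np.cos(a),y+r*np.sin(a),z] for z in (z0,z1) for a in A])
def fitcap(c,g,z=.108):
    hsv=cv2.cvtColor(c['img'],cv2.COLOR_RGB2HSV); m=cv2.inRange(hsv,(5,150,90),(18,255,255))
    u0=proj(c,[g[0],g[1],z+.02]); k=8; S=int(60)
    def sil(p):
        o=np.zeros((S*k,S*k),np.uint8)
        for q in (cyl(*p,z,z+.02,.0285),cyl(*p,z+.02,z+.0445,.021)):
            h=cv2.convexHull(((proj(c,q)-lo+.5)*k).astype(np.float32)).astype(np.int32); cv2.fillPoly(o,[h],255)
        return cv2.resize(o,(S,S),interpolation=cv2.INTER_AREA)/255.
    lo=np.round(u0).astype(int)-S//2
    M=m[lo[1]:lo[1]+S,lo[0]:lo[0]+S]/255.
    from scipy.optimize import minimize
    r=minimize(lambda p:((sil(p)-M)**2).sum(),g,method='Nelder-Mead',options=dict(initial_simplex=[g,[g[0]+.01,g[1]],[g[0],g[1]+.01]]))
    return r.x,r.fun,M.sum()
E
python3 - <<'E'
import pickle
from h import *
for n in ('top','side'):
    c=pickle.load(open(n+'0.pkl','rb')); print(n,fitcap(c,[.5,.027]))
t=pickle.load(open('top0.pkl','rb'))
# plate corners (crop px /2.667*... crop scale 400/150)
for u,v in ((141,91),(267,70),(289,192),(162,217)): print(ray(t,190+u*150/400,170+v*150/400,.008))
o=Ro.from_euler('xyz',[-3.05094093,1.56920397,1.88518028]).as_matrix(); print(o.round(3))
E
```

```text
top (array([0.5007602 , 0.02852124]), np.float64(62.497285659361786), np.float64(589.0))
side (array([0.50083106, 0.0242129 ]), np.float64(32.691226451364855), np.float64(689.0))
[0.54372232 0.08924561 0.008     ]
[ 0.56232835 -0.01837024  0.008     ]
[ 0.45827177 -0.03720185  0.008     ]
[0.43667013 0.06990987 0.008     ]
[[-0.     0.975  0.222]
 [ 0.002  0.222 -0.975]
 [-1.    -0.    -0.002]]
```

Run:
```python
import numpy as np
p0=np.array([.1441,-.6334]); p1=np.array([.5005,.026])
pol=lambda p:(np.hypot(*p),np.arctan2(p[1],p[0])); r0,a0=pol(p0); r1,a1=pol(p1); N=20; d=(a1-a0)/N; print(r0,r1,d)
r=np.linspace(r0,r1,N+1)
for i in range(N): print(round(r[i+1]*np.sin(d),4),round(r[i+1]*np.cos(d)-r[i],4))
```

```text
0.6495847673706642 0.501174869681232 0.06995013865378343
0.0449 -0.009
0.0444 -0.009
0.0438 -0.009
0.0433 -0.0089
0.0428 -0.0089
0.0423 -0.0089
0.0418 -0.0089
0.0413 -0.0089
0.0407 -0.0088
0.0402 -0.0088
0.0397 -0.0088
0.0392 -0.0088
0.0387 -0.0088
0.0381 -0.0088
0.0376 -0.0087
0.0371 -0.0087
0.0366 -0.0087
0.0361 -0.0087
0.0355 -0.0087
0.035 -0.0086
```

Call:
send_rows --plan '[[[-0.001,0.045,-0.009],[-0.07,0,0]],[[-0.001,0.0444,-0.009],[-0.07,0,0]],[[-0.001,0.0438,-0.009],[-0.07,0,0]],[[-0.001,0.0433,-0.009],[-0.07,0,0]],[[-0.001,0.0428,-0.009],[-0.07,0,0]],[[-0.001,0.0423,-0.009],[-0.07,0,0]],[[-0.001,0.0418,-0.009],[-0.07,0,0]],[[-0.001,0.0413,-0.009],[-0.07,0,0]],[[-0.001,0.0407,-0.009],[-0.07,0,0]],[[-0.001,0.0402,-0.009],[-0.07,0,0]]]' --gripper 0.087

```text
t: 1.1
ee_pos: [0.4593, -0.345, 0.2512]
tcp_rot: [2.975, 1.57, 2.331]
force: [0.1, 1.1, -0.5]
opening: 0.0868
```

Call:
send_rows --plan '[[[-0.001,0.0397,-0.0088],[-0.07,0,0]],[[-0.001,0.0392,-0.0088],[-0.07,0,0]],[[-0.001,0.0387,-0.0088],[-0.07,0,0]],[[-0.001,0.0381,-0.0088],[-0.07,0,0]],[[-0.001,0.0376,-0.0087],[-0.07,0,0]],[[-0.001,0.0371,-0.0087],[-0.07,0,0]],[[-0.001,0.0366,-0.0087],[-0.07,0,0]],[[-0.001,0.0361,-0.0087],[-0.07,0,0]],[[-0.001,0.0355,-0.0087],[-0.07,0,0]],[[0,0,0],[0,0,0]]]'

```text
t: 2.1
ee_pos: [0.5071, -0.0029, 0.2609]
tcp_rot: [1.42, 1.569, 1.413]
force: [-0.4, 0.1, -0.1]
opening: 0.0869
```

```bash
cat >> h.py <<'E'
def st():
    from plant import ctrl
    o=ctrl.get_obs(); R=Ro.from_euler('xyz',o['tcp_rot']).as_matrix()
    print('t',round(o['t'],2),'p',o['ee_pos'].round(4),'F',o['force'].round(1),'T',o['torque'].round(2),'open',round(o['opening'],4),'j',o['joints'].round(2)); print(R.round(3)); print('yaw z',np.degrees(np.arctan2(R[1,2],R[0,2])).round(2)); return o,R
E
python3 - <<'E'
from plant import ctrl; from h import *; import pickle
o,R=st(); c=ctrl.capture('wrist'); pickle.dump(c,open('w1.pkl','wb')); cv2.imwrite('pics/w1.png',c['img'][:,:,::-1])
print(proj(c,[[.5005,.026,.1525],[.5005,.026,.128]]))
try: print(fitcap(c,[.5005,.026]))
except Exception as e: print(e)
E
```

```text
t 2.1 p [ 0.5071 -0.0029  0.2609] F [-0.4  0.1 -0.1] T [-0.03 -0.11  0.  ] open 0.0869 j [ 0.5   0.07 -0.6   1.75  0.04  1.33 -0.12]
[[ 0.     0.007  1.   ]
 [ 0.001  1.    -0.007]
 [-1.     0.001  0.   ]]
yaw z -0.41
[[273.16700046 182.44700363]
 [274.01844819 177.53016888]]
(array([0.50185764, 0.02684569]), np.float64(88.43803152633602), np.float64(3121.0))
```

View pics/w1.png

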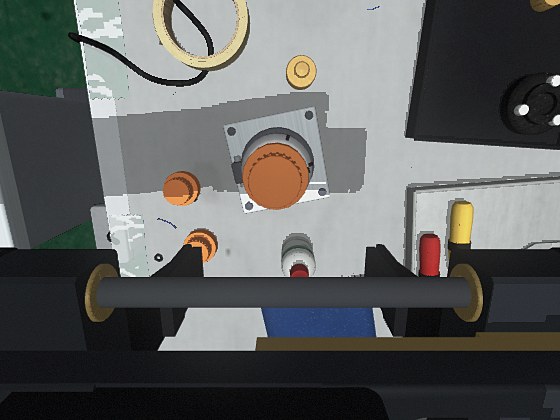

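```bash
sed -i 's/S=int(60)/S=int(60 if c["t"][2]>.6 else 130)/' h.py
python3 - <<'E'
from h import *; import pickle
c=pickle.load(open('w1.pkl','rb')); print(c['t']); print(fitcap(c,[.5005,.026]))
crop(c,215,100,125,120,5,'pics/w1c.png')
E
```

```text
[-0.50842516 -0.03583906  0.40876031]
(array([0.50140796, 0.02598543]), np.float64(232.42966551326413), np.float64(3385.0))
```

View pics/w1c.png

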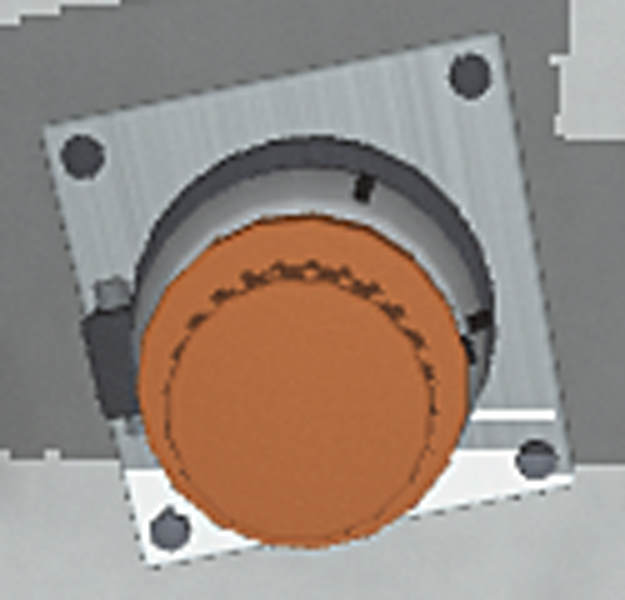

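Call:
send_rows --plan '[[[0.01,0.015,-0.003],[0,0,0]],[[0.01,0.0142,-0.0031],[0,0,0]],[[0.02,0,0],[0,0,0]],[[0.02,0,0],[0,0,0]],[[0.02,0,0],[0,0,0]],[[0.015,0,0],[0,0,0]],[[0.01,0,0],[0,0,0]],[[0.005,0,0],[0,0,0]],[[0.0,0,0],[0,0,0]],[[0,0,0],[0,0,0]]]'

```text
t: 3.15
ee_pos: [0.5026, 0.0205, 0.1511]
tcp_rot: [0.056, 1.57, 0.038]
force: [0.0, -0.7, -0.2]
opening: 0.0869
```

Run:
```python
from h import *; st()
```

```text
t 3.15 p [0.5026 0.0205 0.1511] F [ 0.  -0.7 -0.2] T [ 0.02 -0.13 -0.02] open 0.0869 j [ 0.45  0.15 -0.62  1.9   0.1   1.11 -0.23]
[[ 0.001  0.017  1.   ]
 [ 0.     1.    -0.017]
 [-1.     0.     0.001]]
yaw z -1.0
```

Call:
send_rows --plan '[[[0.001,0.003,-0.0008],[0,0,0]],[[0.001,0.0027,-0.0008],[0,0,0]],[[0,0,0],[0,0,0]],[[0,0,0],[0,0,0]]]'

```text
t: 3.55
ee_pos: [0.5007, 0.0265, 0.1487]
tcp_rot: [-0.254, 1.571, -0.27]
force: [0.3, 0.2, 0.1]
opening: 0.0867
```

Run:
```python
from plant import ctrl; from h import *; st(); 
import pickle
c=ctrl.capture('side'); pickle.dump(c,open('s1.pkl','wb')); crop(c,235,130,130,120,5,'pics/s1.png')
```

```text
t 3.55 p [0.5007 0.0265 0.1487] F [0.3 0.2 0.1] T [-0.02 -0.07  0.06] open 0.0867 j [ 0.44  0.15 -0.63  1.91  0.1   1.11 -0.24]
[[ 0.     0.017  1.   ]
 [-0.     1.    -0.017]
 [-1.    -0.     0.   ]]
yaw z -0.95
```

View pics/s1.png

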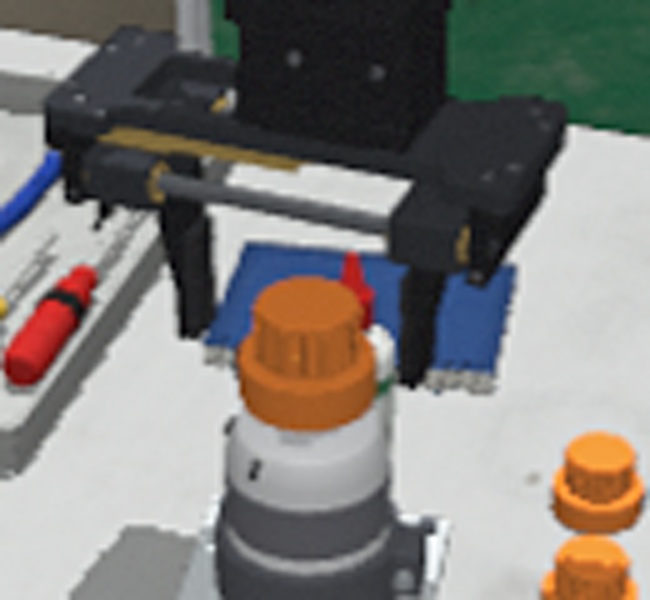

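Run:
```python
from h import *; import pickle
c=pickle.load(open('s1.pkl','rb'))
T=[[.5007+s*x,.0265,.1297] for s in (-1,1) for x in (.0435,.0585)]
print(((proj(c,T)-[235,130])*5).round()); print(((proj(c,[[.5007,.0265,.1525],[.5007,.0265,.128]])-[235,130])*5).round())
```

```text
[[404. 370.]
 [439. 377.]
 [205. 328.]
 [172. 321.]]
[[303. 302.]
 [303. 352.]]
```

The picture agrees with the model: the fingertips are where predicted, straddling the cap grip. I'll close the gripper.

Call:
send_rows --plan '[[[0,0,0],[0,0,0]],[[0,0,0],[0,0,0]],[[0,0,0],[0,0,0]],[[0,0,0],[0,0,0]],[[0,0,0],[0,0,0]],[[0,0,0],[0,0,0]],[[0,0,0],[0,0,0]],[[0,0,0],[0,0,0]]]' --gripper 0.02

```text
t: 4.4
ee_pos: [0.5006, 0.0263, 0.1486]
tcp_rot: [-2.999, 1.571, -3.016]
force: [-0.4, -0.6, 2.2]
opening: 0.0413
```

Run:
```python
from h import *; st()
```

```text
t 4.4 p [0.5006 0.0263 0.1486] F [-0.4 -0.6  2.2] T [-0.01  0.14 -0.02] open 0.0413 j [ 0.44  0.15 -0.63  1.91  0.1   1.11 -0.24]
[[-0.     0.017  1.   ]
 [-0.     1.    -0.017]
 [-1.    -0.    -0.   ]]
yaw z -0.98
```

Call:
send_rows --plan '[[[0.001,0,0],[0,0,0]],[[0.001,0,0],[0,0,0]],[[0.001,0,0],[0,0,0]],[[0.001,0,0],[0,0,0]],[[0.001,0,0],[0,0,0]],[[0.001,0,0],[0,0,0]],[[0,0,0],[0,0,0]]]'

```text
t: 5.1
ee_pos: [0.5006, 0.0263, 0.1431]
tcp_rot: [-2.135, 1.57, -2.152]
force: [-5.7, -0.4, 9.7]
opening: 0.0413
```

Call:
send_rows --plan '[[[0.001,0,0],[0,0,0]],[[0.001,0,0],[0,0,0]],[[0.001,0,0],[0,0,0]],[[0,0,0],[0,0,0]]]'

```text
t: 5.5
ee_pos: [0.5007, 0.0263, 0.1419]
tcp_rot: [-1.554, 1.569, -1.572]
force: [-14.8, -2.1, 29.9]
opening: 0.0413
```

Call:
send_rows --plan '[[[0,0,-0.0005],[0,0,0]],[[0,0,-0.0005],[0,0,0]],[[0,0,0],[0,0,0]]]'

```text
t: 5.8
ee_pos: [0.5006, 0.0263, 0.1419]
tcp_rot: [-0.389, 1.568, -0.406]
force: [-8.7, -1.4, 25.4]
opening: 0.0412
```

Run:
```python
from h import *; st()
```

```text
t 5.8 p [0.5006 0.0263 0.1419] F [-8.7 -1.4 25.4] T [-0.33  1.92  0.  ] open 0.0412 j [ 0.44  0.16 -0.63  1.92  0.11  1.09 -0.25]
[[ 0.002  0.017  1.   ]
 [-0.001  1.    -0.017]
 [-1.    -0.001  0.002]]
yaw z -0.99
```

Call:
send_rows --plan '[[[0,0,0],[-0.03,0,0]],[[0,0,0],[-0.05,0,0]],[[0,0,0],[-0.06,0,0]],[[0,0,0],[-0.06,0,0]],[[0,0,0],[-0.06,0,0]],[[0,0,0],[-0.06,0,0]],[[0,0,0],[0,0,0]]]'

```text
t: 6.5
ee_pos: [0.5007, 0.0268, 0.1419]
tcp_rot: [-0.394, 1.568, -0.089]
force: [-7.9, -0.5, 24.5]
opening: 0.0413
```

Run:
```python
from h import *; from plant import ctrl; import pickle; st()
c=ctrl.capture('side'); crop(c,255,150,90,90,6,'pics/s2.png')
```

```text
t 6.5 p [0.5007 0.0268 0.1419] F [-7.9 -0.5 24.5] T [ 0.1   1.74 -0.01] open 0.0413 j [ 0.47  0.17 -0.66  1.92  0.11  1.09  0.07]
[[ 0.002 -0.3    0.954]
 [-0.     0.954  0.3  ]
 [-1.    -0.001  0.002]]
yaw z 17.48
```

View pics/s2.png

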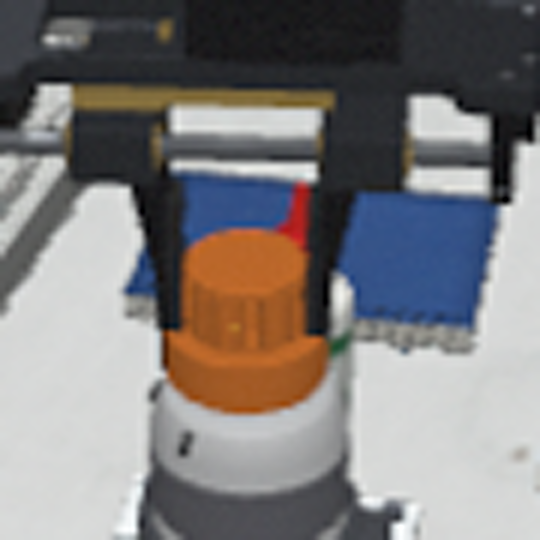

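Call:
send_rows --plan '[[[0,0,0],[-0.06,0,0]],[[0,0,0],[-0.06,0,0]],[[0,0,0],[-0.06,0,0]],[[0,0,0],[-0.06,0,0]],[[0,0,0],[-0.06,0,0]],[[0,0,0],[-0.06,0,0]],[[0,0,0],[-0.06,0,0]],[[0,0,0],[-0.06,0,0]],[[0,0,0],[-0.06,0,0]],[[0,0,0],[-0.06,0,0]]]'

```text
t: 7.55
ee_pos: [0.5005, 0.0266, 0.1419]
tcp_rot: [-1.241, 1.569, -0.337]
force: [-10.1, 0.0, 26.6]
opening: 0.0413
```

Run:
```python
from h import *; st()
```

```text
t 7.55 p [0.5005 0.0266 0.1419] F [-10.1   0.   26.6] T [-0.08  2.08 -0.39] open 0.0413 j [ 0.52  0.17 -0.72  1.92  0.13  1.1   0.66]
[[ 0.002 -0.786  0.618]
 [-0.001  0.618  0.786]
 [-1.    -0.002  0.001]]
yaw z 51.84
```

Call:
send_rows --plan '[[[0,0,0],[-0.04,0,0]],[[0,0,0],[-0.04,0,0]],[[0,0,0],[-0.04,0,0]],[[0,0,0],[0,0,0]]]'

```text
t: 7.95
ee_pos: [0.5005, 0.0265, 0.1419]
tcp_rot: [-1.467, 1.569, -0.443]
force: [-11.0, -1.7, 26.5]
opening: 0.0413
```

Run:
```python
from h import *; st()
```

```text
t 7.95 p [0.5005 0.0265 0.1419] F [-11.   -1.7  26.5] T [-0.13  2.08 -0.14] open 0.0413 j [ 0.54  0.18 -0.73  1.92  0.13  1.1   0.77]
[[ 0.002 -0.854  0.52 ]
 [-0.001  0.52   0.854]
 [-1.    -0.002  0.   ]]
yaw z 58.67
```

Call:
send_rows --plan '[[[0,0,0],[-0.04,0,0]],[[0,0,0],[-0.04,0,0]],[[0,0,0],[-0.04,0,0]],[[0,0,0],[0,0,0]]]'

```text
t: 8.35
ee_pos: [0.5006, 0.0261, 0.1416]
tcp_rot: [-1.54, 1.569, -0.397]
force: [-8.3, -1.0, 23.4]
opening: 0.0417
```

Run:
```python
from h import *; from plant import ctrl; st()
c=ctrl.capture('side'); crop(c,255,150,90,90,6,'pics/s3.png')
```

```text
t 8.35 p [0.5006 0.0261 0.1416] F [-8.3 -1.  23.4] T [-0.27  1.59 -0.62] open 0.0417 j [ 0.55  0.18 -0.75  1.92  0.14  1.1   0.89]
[[ 0.002 -0.91   0.415]
 [-0.001  0.415  0.91 ]
 [-1.    -0.002  0.   ]]
yaw z 65.47
```

View pics/s3.png

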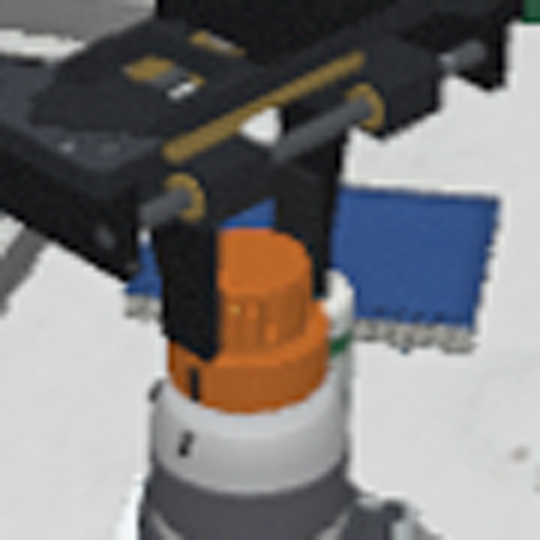

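The ridge is now above the "open" mark (ridge at crop (195,382), mark at (186,443)). Torque has jumped to -0.62 N m, which suggests the stop. I'll check the ridge angle numerically.

Run:
```python
from h import *; from plant import ctrl; import pickle
c=pickle.load(open('s1.pkl','rb'))
x,y=.5008,.0262
for a in range(50,91,5):
    r=np.radians(a); print(a,((proj(c,[[x+.029*np.cos(r),y+.029*np.sin(r),.1115],[x+.0315*np.cos(r),y+.0315*np.sin(r),.094]])-[255,150])*6).round(0).tolist())
```

```text
50 [[169.0, 366.0], [164.0, 409.0]]
55 [[173.0, 369.0], [168.0, 413.0]]
60 [[177.0, 373.0], [172.0, 417.0]]
65 [[182.0, 376.0], [177.0, 421.0]]
70 [[187.0, 379.0], [183.0, 424.0]]
75 [[193.0, 381.0], [189.0, 427.0]]
80 [[199.0, 384.0], [196.0, 429.0]]
85 [[206.0, 386.0], [203.0, 432.0]]
90 [[212.0, 388.0], [210.0, 434.0]]
```

Call:
send_rows --plan '[[[-0.003,0,0],[0,0,0]],[[-0.004,0,0],[0,0,0]],[[-0.005,0,0],[0,0,0]],[[-0.005,0,0],[0,0,0]],[[-0.005,0,0],[0,0,0]],[[0,0,0],[0,0,0]]]'

```text
t: 9.0
ee_pos: [0.4999, 0.0266, 0.1622]
tcp_rot: [-1.016, 1.57, 0.127]
force: [0.5, -0.2, -0.2]
opening: 0.0414
```

Run:
```python
from h import *; st()
```

```text
t 9.0 p [0.4999 0.0266 0.1622] F [ 0.5 -0.2 -0.2] T [ 0.07 -0.19 -0.01] open 0.0414 j [ 0.56  0.15 -0.75  1.89  0.12  1.14  0.91]
[[ 0.001 -0.91   0.414]
 [ 0.     0.414  0.91 ]
 [-1.    -0.     0.   ]]
yaw z 65.52
```

Rose freely (force about 0). Now on up to about 10 cm.

Call:
send_rows --plan '[[[-0.01,0,0],[0,0,0]],[[-0.015,0,0],[0,0,0]],[[-0.02,0,0],[0,0,0]],[[-0.02,0,0],[0,0,0]],[[-0.015,0,0],[0,0,0]],[[-0.01,0,0],[0,0,0]],[[-0.005,0,0],[0,0,0]],[[0,0,0],[0,0,0]],[[0,0,0],[0,0,0]]]'

```text
t: 9.9
ee_pos: [0.4994, 0.0263, 0.256]
tcp_rot: [1.897, 1.57, 3.039]
force: [0.9, -0.0, -0.6]
opening: 0.0414
```

Run:
```python
from h import *; from plant import ctrl; import pickle
o,R=st(); p=o['ee_pos']
for n in ('side','top'):
    c=ctrl.capture(n); pickle.dump(c,open(n+'9.pkl','wb'))
    g=pickle.load(open(n+'0.pkl','rb'))
    for nm,X in (('glue',(.516,-.079,.09)),('brass',(.524,.123,.03)),('roll',(.44,.165,.02)),('pad',(.53,-.17,.014))):
        u,v=proj(c,X).round().astype(int); d=np.abs(c['img'][v-14:v+15,u-14:u+15].astype(int)-g['img'][v-14:v+15,u-14:u+15]).max(2); print(n,nm,u,v,(d>40).sum())
    if n=='side': print(fitcap(c,[.5,.0265],p[2]-.04)); S=c['img'][80:280,220:420,::-1]
    else: T=c['img'][110:310,160:420,::-1]
cv2.imwrite('pics/end.png',np.hstack([cv2.resize(S,None,fx=1.7,fy=1.7),cv2.resize(T,None,fx=1.7,fy=1.7)]))
```

```text
t 9.9 p [0.4994 0.0263 0.256 ] F [ 0.9 -0.  -0.6] T [ 0.06 -0.14 -0.02] open 0.0414 j [ 0.58  0.07 -0.75  1.77  0.05  1.32  0.97]
[[-0.001 -0.91   0.415]
 [ 0.     0.415  0.91 ]
 [-1.     0.001 -0.   ]]
yaw z 65.48
side glue 306 189 298
side brass 268 263 469
side roll 299 291 88
side pad 313 195 233
(array([0.49985047, 0.02398351]), np.float64(196.54717416378315), np.float64(607.0))
top glue 320 213 578
top brass 227 212 829
top roll 208 250 813
top pad 357 210 0
```

View pics/end.png

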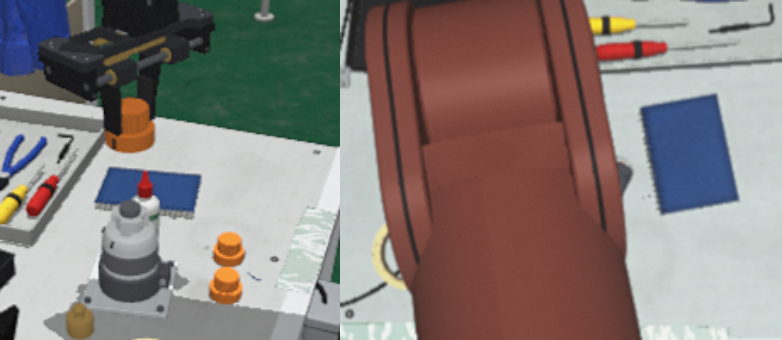

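The side view shows the cap upright in the fingers above the open bottle, with the glue bottle, weight and pad in place. The arm hides part of the top view. I'm handing the job in.

Run:
```python
from plant import ctrl; from h import *
st(); print(ctrl.job_done())
```

```text
t 10.0 p [0.4993 0.0263 0.2558] F [ 0.8 -0.3 -0.6] T [ 0.03 -0.15 -0.02] open 0.0414 j [ 0.58  0.07 -0.75  1.77  0.05  1.32  0.97]
[[-0.001 -0.91   0.415]
 [ 0.     0.415  0.91 ]
 [-1.     0.001 -0.   ]]
yaw z 65.49
the job is handed in; nothing more can be done
None
```

The cap is off the bottle and held upright and still in the gripper, and I handed the job in at 10.0 s. No verdict was reported.

- **Press:** I gripped the cap with the fingers 41.3 mm apart and pressed it down 6.7 mm, where the force rose to about 30 N on the hard stop. There was also a sideways force of up to about 15 N, which I eased before turning.
- **Turn:** I turned the gripper about 66° counter-clockwise while keeping the cap down. The torque rose to 0.62 N m at the stop. The ridge then stood at about 76° in the picture, roughly 64° from locked, next to the "open" mark. The gripper went a few degrees further than the expected 62° stop, so the fingers probably slipped slightly on the cap there.
- **Lift:** The cap came up freely, with force near zero. Its lower rim should be about 99 mm above the mouth and about 1–2 mm off the bottle's axis. The height comes from the arm's position and assumes the cap did not slip up or down in the fingers.

**Last checks:**
- **Cap position:** the final side-view fit put the cap at (0.500, 0.024), 2 mm from the gripper's centre line. The fit was rough because the fingers hide part of the cap.
- **Bystanders:** by eye, the glue bottle, brass weight and notebook were where they started. I could see only part of the tape roll at the end. My automatic before-and-after image comparison told me little, because the arm and its shadow covered most of those areas, though the notebook showed no change from above. The fingers worked above all four the whole time, and I felt no unexpected contact.

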